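# Lock the revolving chess-board stand at its mark

### The arm

A 6-joint arm with a two-finger parallel gripper is mounted at the origin on the work surface. World frame = base frame: x ahead of the robot, y to its left, z up, the work surface at z = 0. Lengths are in m, angles in rad, forces in N, time in s.
With the tool pointing down it reaches from about 0.3 to 0.775 m from the base axis. Payload 14.6 kg.
Tool frame: the origin (TCP) lies at the very end of the fingers, on their centre line; the grasp point (between the pads) lies 19 mm behind it; z points along the fingers, y is the line along which they close (so a half turn about z gives the same grasp; the last joint's range is limited). The gripper opens to 94 mm and grips with 3 to 60 N. Pads are 16 mm wide; open, the fingers measure 119 mm over their backs; the gripper's body (75 mm by 177 mm) begins 78 mm behind the grasp point.
Start: joints at [1.048, 0.3, 1.521, -0, 1.321, -0.067], TCP at [0.242, 0.494, 0.205] pointing down, gripper open.
Joint ranges: [-3.03, 3.03], [-0.79, 2.21], [0.23, 2.52], [-1.04, 4.18], [0, 3.07], [-2.55, 2.55]. Speed limits (rad/s): [2.22, 2.22, 2.57, 3.14, 3.14, 3.14].

### API

Orientations are given as [roll, pitch, yaw] about the fixed x, y, z axes, in that order (R = Rz(yaw) Ry(pitch) Rx(roll)).
In Python, from station import ctrl, cams gives the robot as it stands. The module is installed in compiled form; this text tells all that it offers.
- The arm moves only by the tool arm_command, never from a script. Its argument "plan" is a list that holds one entry, the list of rows, each a list of 7 numbers: the shift along the tool's x, y, z in fractions of the full range, 1 being 0.8 m, then the turn, a rotation vector about the tool's x, y, z in normalised numbers (1 is 2 rad), then the closure, from -1 (fully open) to 1 (shut). A call has 1 to 12 rows; each row is the pose to reach, as a shift and turn from the pose commanded when the call began, along the tool's axes at that moment; what a row does not reach only later rows make up. A row lasts 1/10 s, in which the tool goes at most 50 mm and 8.59 degrees, less where a joint would pass 70% of its speed; a pose out of reach is approached as far as the arm can. A call with a gripper value outside its range is refused whole. The fingers move at their own pace and stop on an object; "squeeze" is the grip in N (left out, the last holds). Time passes only in rows, so rows that repeat a pose let the fingers close. It gives the time, the measured TCP pose, the force, the opening and the grip force at its end, in the units of the state.
- ctrl.get_obs(): the state, without advancing time (a new reading comes with each control period).
- cams.camera(name): name is "scene" or "top" or "wrist"; returns (picture, depth): 384x512x3 uint8, blue, green, red; 384x512 float32, m along the optical axis (not along the pixel's ray), 0 where there is no reading.
- cams.camera_info(name): a dict with "fx", "fy", "cx", "cy" (pixels), "world_to_cam" (4x4, takes a point from world to camera coordinates). Camera axes: x right, y down, z forward; pixel columns grow to the right and rows downward; lengths in m; the calibration is good to about 2 mm. A picture is of the moment at which its call begins: read the wrist's pose just before it. camera_info takes no time and is no camera call; for the wrist camera it gives the pose at the moment of the call.
- ctrl.hand_in(): hands the job in; it is judged then, once.
The state is a dict: "time_s": time; "qpos": joint angles; "joint_vel": joint speeds; "tau": joint torques, N m; "ee_pos": TCP position; "eef_rot": TCP orientation; "force": force on the tool from outside, world axes, zero at the start; "moment": the same for the moment, N m; "grip_width": finger opening in m; "grip_force": force on a finger pad.
Only numpy, scipy, OpenCV 4.12 (cv2) and the standard library are available. Lean on these libraries where they do the work, as an engineer would, in place of code of your own. Each camera call takes 0.05 s, during which the arm holds its last target. There are 200 camera calls.

### The job

Get the revolving stand ready for the chess board: stand the steel locking pin in the guide hole beside the pointer, and turn the wheel by its raised rim until its engraved mark faces the pointer and the pin drops fully home into the wheel's notch. With the pin home, turn the rim gently on against it so that the pin takes about 12 N, and never over 15 N, for about a second, to check that the lock holds, then let go of everything. Leave the tin, the coaster and the two chess pieces where they are.

Things in the scene. Friction and masses are not known exactly. Their poses are not given: they have to be found in the camera images.
- base: Fixed round dark-wood base, 200 mm across, 12 mm thick; origin at its underside's centre, on the wheel's axis, z up. Its +x points to the dark steel guide block with the pointer: 73 to 112 mm out along +x, 34 mm wide, from 26 to 58 mm above the table, over the wheel's flange. The base's top is the floor the pin stands on when home.
- wheel: Aluminium wheel on the base's upright axis, 0.6 kg; friction about 0.1 N m, no spring or detent. Origin as the base's; +x points to the mark and meets the base's +x at the goal. Flange 188 mm across, 14 to 24 mm above the table. Raised rim to grasp: smooth ring wall (pinches slip), radius 60 to 70 mm, 24 to 46 mm above the table; inside it flat at 24 mm but for a hub 36 mm wide, 6 mm high.
- mark (a point): Middle of the engraved dark radial line on the top of the rim wall, 65 mm from the axis on the wheel's +x, 46 mm above the table; it goes on inwards over the wheel's face. It starts 0.5 to 1.35 rad clockwise (from above) of the pointer. The flange's only notch, 11.4 mm wide, from radius 75 mm outwards, lies outside it, up to 3.5 mm aside either way: only feel tells where the pin drops.
- pointer (a point): Tip of the small dark steel pointer on the guide block's inner face, 66.5 mm from the axis on the base's +x, just above the rim's top (48.5 mm above the table).
- guide (a point): Centre of the mouth of the guide hole, on the block's top face, 84 mm from the axis, 58 mm above the table. Hole 11.2 mm wide, 3 mm lead-in chamfer, 32 mm deep (through), upright. In the notch the pin falls 12 mm and blocks the wheel, with up to 3 mm play; a pin wedged half-way falls once the push eases. Load on the pin = (rim push x 65 mm + wrist twist about z - 0.1 N m) / 84 mm.
- pin: Loose upright steel pin, about 80 g: shank 10 mm in diameter, 50 mm long, foot slightly chamfered; above it a round head 20 mm in diameter, 18 mm high (50 to 68 mm above the foot). Origin at the centre of its foot, z up. It starts in the pin block, foot 10 mm above the table. In the guide hole, resting on the flange, its foot is at 24 mm; fully home at 12 mm.
- pin_block: Fixed maple block 44 x 44 mm, 30 mm high, that keeps the pin in an 11.6 mm wide, 20 mm deep hole at its centre; origin at the centre of its underside.
- tin: Loose closed steel tin with a twist cap, 65 mm across, 56 mm high; origin at the centre of its underside. Not to be moved.
- coaster: Loose round white ceramic coaster, 96 mm across, 9 mm thick; origin at the centre of its underside. Not to be moved.
- knight: Loose maple chess knight, base 38 mm across, 70 mm high; origin at the centre of its underside. Not to be moved.
- queen: Loose black plastic chess queen, base 40 mm across, 90 mm high; origin at the centre of its underside. Not to be moved.

How it is judged:
On the way:
1. with the pin fully home, the wheel leans on it with more than 9 N for 0.4 s (z of pin in the frame of base below 0.0145 m and horizontal distance between pin and guide below 0.006 m and contact force between pin and wheel above 9 N), for 0.4 s.
At the end, for the whole second after the job is handed in: The pin stands upright in the guide hole, its foot within 2.5 mm of the base's floor (through the wheel's notch), the wheel's mark faces the pointer within 0.09 rad (6 mm at the rim), and both are at rest (z of pin in the frame of base below 0.0145 m and horizontal distance between pin and guide below 0.006 m and angle between pin's own z axis and vertical below 0.12 rad and angle between the x axis of wheel and the x axis of base, either way round below 0.09 rad and linear speed of pin below 0.02 m/s and angular speed of wheel below 0.05 rad/s); the robot touches nothing.
It fails at once if the wheel is forced against the pin with more than 15 N (contact force between pin and wheel above 15 N).
It fails at once if a bystander is moved by more than 20 mm (distance of any of tin, coaster, knight, queen from where it was at the start of the episode above 0.02 m).
It also fails if it takes over 72 s, if anything falls off the work surface, if the arm or the gripper's body presses on something with over 40 N, if the wrist force passes 120 N, or if a joint passes its speed limit or range.

## Working session

There is one attempt and no reset: what is moved stays moved. The work goes in short steps, Python scripts to look and compute and a tool call to move; the robot and the scene stay as the last step left them, time stands still between calls to the robot, and variables do not carry over. Pictures are saved under pics/ and viewed, at most 10 in all, crops included, and the job is handed in when it is done.

Besides the shell and the picture viewer there is one more tool, called after ">>>" in YAML: its name, and indented under it one key for each argument. arm_command: Moves the arm, as the interface text tells. Its arguments: {"type":"object","properties":{"plan":{"type":"array"},"squeeze":{"type":"number"}},"required":["plan"]}

```bash
mkdir -p pics; cat > h.py <<'E'
import numpy as np, cv2
from scipy.spatial.transform import Rotation as R
from station import ctrl, cams
def save(name,cam):
    p,d=cams.camera(cam); cv2.imwrite(f'pics/{name}.png',p); np.save(f'pics/{name}.npy',d); i=cams.camera_info(cam); np.save(f'pics/{name}_i.npy',i,allow_pickle=True); return p,d,i
def load(name): return cv2.imread(f'pics/{name}.png'),np.load(f'pics/{name}.npy'),np.load(f'pics/{name}_i.npy',allow_pickle=True).item()
def ray(i,u,v,z):  # pixel -> world at height z
    T=np.linalg.inv(i['world_to_cam']); d=T[:3,:3]@np.array([(u-i['cx'])/i['fx'],(v-i['cy'])/i['fy'],1]); o=T[:3,3]
    return o+d*(z-o[2])/d[2]
def cloud(d,i):
    v,u=np.indices(d.shape); P=np.stack([(u-i['cx'])/i['fx']*d,(v-i['cy'])/i['fy']*d,d],-1)
    T=np.linalg.inv(i['world_to_cam']); W=P@T[:3,:3].T+T[:3,3]; W[d==0]=np.nan; return W
def proj(i,p):
    c=i['world_to_cam']@np.append(p,1); return c[0]/c[2]*i['fx']+i['cx'],c[1]/c[2]*i['fy']+i['cy']
E
python3 - <<'E'
from h import *
o=ctrl.get_obs(); print({k:np.round(v,3).tolist() for k,v in o.items()})
for c in('top','scene'):
    p,d,i=save(c,c); T=np.linalg.inv(i['world_to_cam']); print(c,T.round(3).tolist(),i['fx'])
a=[cv2.imread('pics/%s.png'%c) for c in('top','scene')]
cv2.imwrite('pics/top_b.png',cv2.resize(a[0],(800,600)))
E
```

```text
{'time_s': 0.0, 'qpos': [1.048, 0.3, 1.522, 0.0, 1.321, -0.067], 'joint_vel': [0.001, 0.001, 0.002, -0.0, 0.0, 0.0], 'tau': [-0.001, -53.181, -35.274, 0.071, 0.024, -0.0], 'ee_pos': [0.242, 0.494, 0.205], 'eef_rot': [-3.14, -0.0, 2.686], 'force': [0.183, -0.71, -0.315], 'moment': [0.051, 0.042, 0.067], 'grip_force': 0.0, 'grip_width': 0.094}
top [[0.022, -0.977, 0.21, 0.43], [-1.0, -0.021, 0.004, 0.001], [0.0, -0.21, -0.978, 0.963], [0.0, 0.0, 0.0, 1.0]] 391.75641410046256
scene [[-0.215, 0.756, -0.618, 1.306], [0.977, 0.164, -0.139, 0.178], [-0.004, -0.633, -0.774, 0.896], [0.0, 0.0, 0.0, 1.0]] 442.7914218577693
```

View pics/top_b.png

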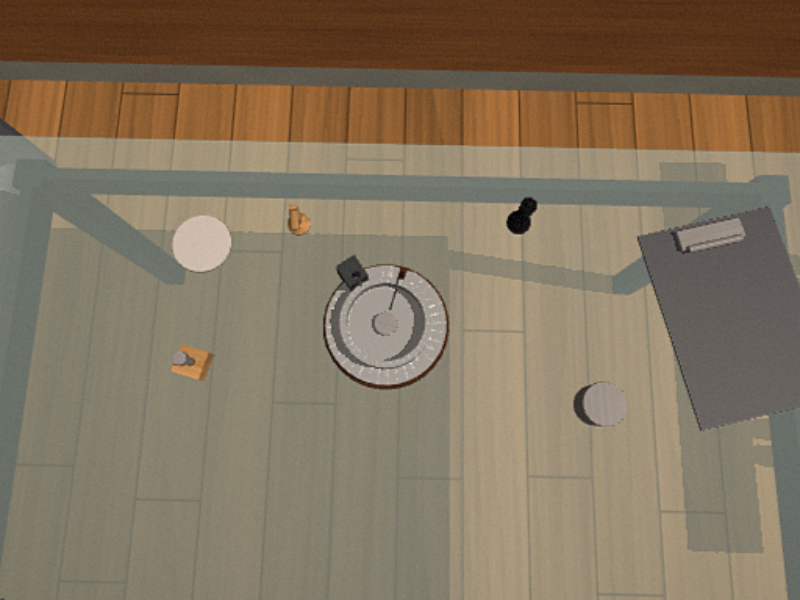

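View pics/scene.png

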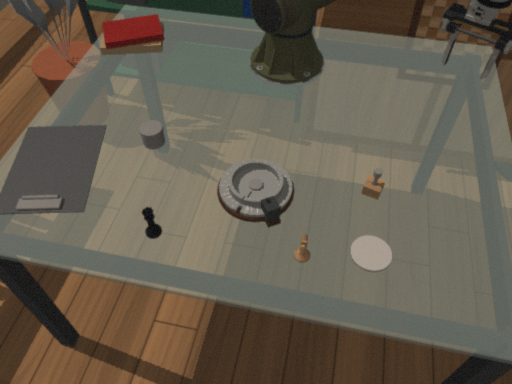

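The top view shows the wheel at about (386,325), the guide block at (352,271), the mark line from (390,310) to (400,272), and the pin and block at (185,360). Next I'll look at enlarged crops.

```bash
python3 - <<'E'
from h import *
p,d,i=load('top')
a=cv2.resize(p[160:255,200:295],(570,570),interpolation=cv2.INTER_CUBIC)
b=cv2.resize(p[205:255,100:150],(220,220),interpolation=cv2.INTER_CUBIC)
c=np.zeros((570,790,3),np.uint8); c[:,:570]=a; c[:220,570:]=b
cv2.imwrite('pics/crop1.png',c)
W=cloud(d,i)
# pin block, hub
for n,(u,v) in dict(pin=(114,228),hub=(247,207),blk=(225,172),table=(150,260)).items(): print(n,W[v,u].round(4))
E
```

```text
pin [0.5239 0.316  0.0774]
hub [0.5868 0.0171 0.0284]
blk [0.6654 0.0711 0.0575]
table [ 0.4567  0.2496 -0.0023]
```

View pics/crop1.png

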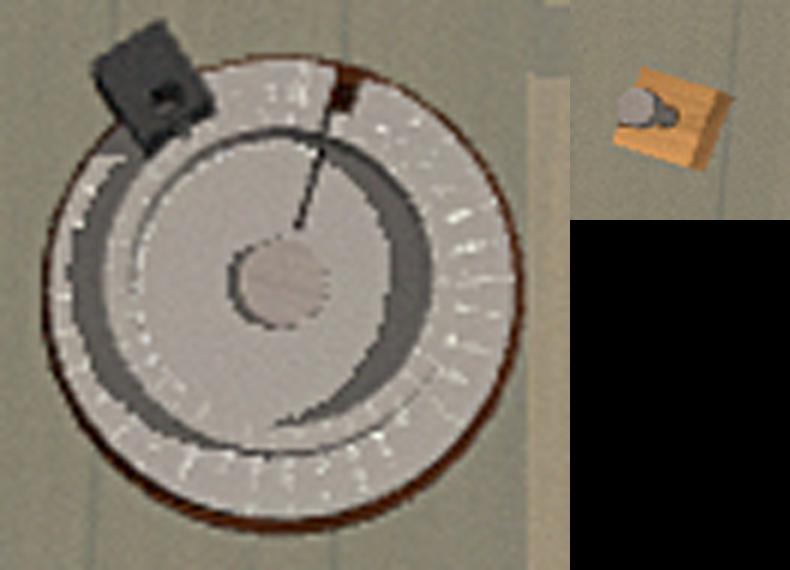

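```bash
python3 - <<'E'
from h import *
p,d,i=load('top')
f=lambda x,y:(200+(x+.5)/6-.5,160+(y+.5)/6-.5)
hub=ray(i,*f(286,281),.030)
out=ray(i,*f(282,285),.024)
g=ray(i,*f(165,96),.058)
face=ray(i,*f(300,225),.024)
mk=[ray(i,*f(*q),.046) for q in((326,128),(331,110))]
n=ray(i,*f(347,90),.020)
pin=ray(i,100+(65+.5)/4.4-.5,205+107.5/4.4-.5,.078)
W=cloud(d,i)
# guide block top from depth
m=(abs(W[...,2]-.058)<.004)&(np.hypot(W[...,0]-.66,W[...,1]-.07)<.05); q=W[m]; print('block',m.sum(),np.nanmean(q,0))
box=cv2.minAreaRect((q[:,:2]*1000).astype(np.float32)); print(box)
m=(abs(W[...,2]-.078)<.006)&(np.hypot(W[...,0]-.524,W[...,1]-.316)<.03); print('pin',m.sum(),np.nanmean(W[m],0))
m=(abs(W[...,2]-.046)<.003)&(np.hypot(W[...,0]-.587,W[...,1]-.017)<.08); q=W[m]
A=np.c_[q[:,:2],np.ones(len(q))]; s=np.linalg.lstsq(A,(q[:,:2]**2).sum(1),rcond=None)[0]; print('rimfit',s[:2]/2, np.sqrt(s[2]+(s[:2]**2).sum()/4))
for nme,v in dict(hub=hub,out=out,g=g,face=face,mk0=mk[0],mk1=mk[1],n=n,pin=pin).items():
    r=v-hub; print(nme,v.round(4),'r',np.hypot(*r[:2]).round(4),'ang',np.arctan2(r[1],r[0]).round(3))
for n,(u,v) in dict(knight=(191,142),queen=(333,140),tin=(386,258),coaster=(129,156)).items(): print(n,W[v,u].round(3))
E
```

```text
block 195 [0.66376391 0.07138093 0.05665896]
((663.5879516601562, 71.23112487792969), (39.51205062866211, 33.81356430053711), 35.028717041015625)
pin 65 [0.52204386 0.31426365 0.07653966]
rimfit [0.58821983 0.01811083] 0.06530149189675473
hub [0.588  0.0165 0.03  ] r 0.0 ang 0.0
out [0.5874 0.0182 0.024 ] r 0.0018 ang 1.943
g [0.6566 0.0658 0.058 ] r 0.0845 ang 0.624
face [0.6122 0.0115 0.024 ] r 0.0247 ang -0.205
mk0 [0.6478 0.0017 0.046 ] r 0.0615 ang -0.242
mk1 [ 6.552e-01 -1.000e-04  4.600e-02] r 0.0692 ang -0.242
n [ 0.6703 -0.0066  0.02  ] r 0.0855 ang -0.274
pin [0.5218 0.3147 0.078 ] r 0.3055 ang 1.789
knight [0.741 0.157 0.052]
queen [ 0.759 -0.193  0.037]
tin [ 0.471 -0.304  0.054]
coaster [0.716 0.321 0.004]
```

The points agree with the given sizes: guide radius 84.5 mm, rim 65 mm, and the mark about 0.87 rad clockwise. I'll move over the pin now.

Careful with the scale: shifts go in shares of 0.8 m and turns go in shares of 2 rad. That gives: -330 mm / 800 = -0.4125, -300 mm / 800 = -0.375.

>>> arm_command:
  plan:
    - [[-0.05, -0.0063, 0, 0, 0, 0, -1], [-0.1063, -0.0125, 0, 0, 0, 0, -1], [-0.1625, -0.0188, 0.0125, 0, 0, 0, -1], [-0.2188, -0.025, 0.025, 0, 0, 0, -1], [-0.275, -0.0313, 0.0375, 0, 0, 0, -1], [-0.325, -0.0375, 0.05, 0, 0, 0, -1], [-0.375, -0.0438, 0.0625, 0, 0, 0, -1], [-0.4125, -0.0475, 0.0688, 0, 0, 0, -1], [-0.4125, -0.0475, 0.0688, 0, 0, 0, -1], [-0.4125, -0.0475, 0.0688, 0, 0, 0, -1], [-0.4125, -0.0475, 0.0688, 0, 0, 0, -1], [-0.4125, -0.0475, 0.0688, 0, 0, 0, -1]]

```text
time_s: 1.3
ee_pos: [0.521, 0.3153, 0.1508]
eef_rot: [3.141, 0.0, 2.687]
force: [0.2, 0.0, 0.7]
grip_width: 0.0934
grip_force: 0.0
```

```bash
python3 - <<'E'
from h import *
o=ctrl.get_obs(); print(o['ee_pos'],o['eef_rot'],o['force'])
p,d,i=save('w1','wrist'); print(np.linalg.inv(i['world_to_cam']).round(3).tolist(),i['fx'], proj(i,[.522,.3145,.078]))
W=cloud(d,i); m=(abs(W[...,2]-.078)<.006)&(np.hypot(W[...,0]-.522,W[...,1]-.3145)<.03); print(m.sum(),np.nanmean(W[m],0))
E
```

```text
[0.52095019 0.31527956 0.15082573] [3.14122157e+00 1.79625463e-04 2.68710106e+00] [0.23972984 0.04020932 0.7411271 ]
[[0.439, 0.86, 0.26, 0.445], [0.899, -0.42, -0.127, 0.352], [-0.0, 0.289, -0.957, 0.33], [0.0, 0.0, 0.0, 1.0]] 312.06628243627927 (np.float64(256.275545893818), np.float64(206.32437540528431))
425 [0.52112298 0.31673889 0.07785002]
```

View pics/w1.png

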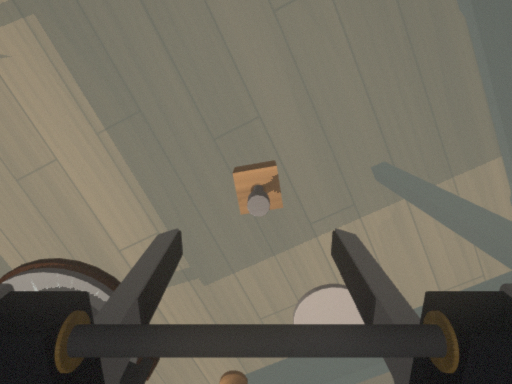

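The wrist view shows the pin head at (258,205), within about 1.5 mm of the prediction, so I'll go down and grip.

In the tool's units: 100 mm / 800 = 0.125, 85 mm / 800 = 0.1063.

>>> arm_command:
  plan:
    - [[-0.0013, 0.0013, 0.0375, 0, 0, 0, -1], [-0.0013, 0.0013, 0.075, 0, 0, 0, -1], [-0.0013, 0.0013, 0.1063, 0, 0, 0, -1], [-0.0013, 0.0013, 0.125, 0, 0, 0, -1], [-0.0013, 0.0013, 0.125, 0, 0, 0, 0.5], [-0.0013, 0.0013, 0.125, 0, 0, 0, 1], [-0.0013, 0.0013, 0.125, 0, 0, 0, 1], [-0.0013, 0.0013, 0.125, 0, 0, 0, 1], [-0.0013, 0.0013, 0.125, 0, 0, 0, 1], [-0.0013, 0.0013, 0.125, 0, 0, 0, 1], [-0.0013, 0.0013, 0.125, 0, 0, 0, 1], [-0.0013, 0.0013, 0.125, 0, 0, 0, 1]]
  squeeze: 20

```text
time_s: 2.55
ee_pos: [0.523, 0.3149, 0.0505]
eef_rot: [3.142, 0.0, 2.686]
force: [0.4, -0.2, -0.8]
grip_width: 0.0333
grip_force: 0.0
```

>>> arm_command:
  plan:
    - [[0, 0, 0, 0, 0, 0, 1], [0, 0, 0, 0, 0, 0, 1], [0, 0, 0, 0, 0, 0, 1], [0, 0, 0, 0, 0, 0, 1], [0, 0, 0, 0, 0, 0, 1]]

```text
time_s: 3.05
ee_pos: [0.523, 0.3149, 0.0504]
eef_rot: [-3.142, -0.0, 2.686]
force: [-0.3, 1.3, -0.3]
grip_width: 0.0185
grip_force: 20.0
```

In the tool's units: -230 mm / 800 = -0.2875, -229 mm / 800 = -0.2863.

>>> arm_command:
  plan:
    - [[0, 0, -0.0313, 0, 0, 0, 1], [0, 0, -0.075, 0, 0, 0, 1], [-0.0125, -0.01, -0.1188, 0, 0, 0, 1], [-0.05, -0.0375, -0.125, 0, 0, 0, 1], [-0.0938, -0.0675, -0.125, 0, 0, 0, 1], [-0.1375, -0.0988, -0.125, 0, 0, 0, 1], [-0.1813, -0.13, -0.125, 0, 0, 0, 1], [-0.225, -0.1613, -0.125, 0, 0, 0, 1], [-0.2625, -0.1888, -0.125, 0, 0, 0, 1], [-0.2863, -0.205, -0.125, 0, 0, 0, 1], [-0.2875, -0.2063, -0.125, 0, 0, 0, 1], [-0.2875, -0.2063, -0.125, 0, 0, 0, 1]]

```text
time_s: 4.25
ee_pos: [0.6567, 0.0656, 0.1501]
eef_rot: [-3.141, -0.001, 2.685]
force: [-0.6, -0.1, -1.0]
grip_width: 0.0185
grip_force: 20.0
```

```bash
python3 - <<'E'
from h import *
p,d,i=save('w2','wrist');o=ctrl.get_obs(); print(o['ee_pos'],o['grip_width'],o['force'])
e=o['ee_pos']
print('tcp axis head top',proj(i,[e[0],e[1],e[2]+.028]),'foot',proj(i,[e[0],e[1],e[2]-.040]),'guide',proj(i,[.6566,.066,.058]))
cv2.imwrite('pics/w2c.png',cv2.resize(p[150:350,156:356],(600,600),interpolation=cv2.INTER_CUBIC))
E
```

```text
[0.65650155 0.06625622 0.15022924] 0.01817775309594176 [-0.14181842 -0.16852914 -0.9867162 ]
tcp axis head top (np.float64(256.5782794008999), np.float64(264.03368768762004)) foot (np.float64(256.5904663450613), np.float64(218.93387597821496)) guide (np.float64(256.3911326436145), np.float64(198.51827083104308))
```

View pics/w2c.png

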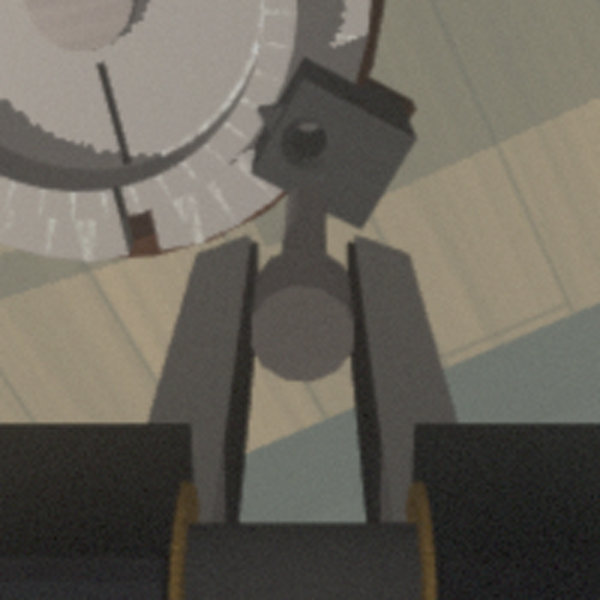

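The hole is at crop (303,142) and the pin head at (303,333), so both are offset about 1 mm the same way and relative alignment is good. Lowering.

In the tool's units: 62 mm / 800 = 0.0775, 59 mm / 800 = 0.0738.

>>> arm_command:
  plan:
    - [[0, 0, 0.025, 0, 0, 0, 1], [0, 0, 0.0475, 0, 0, 0, 1], [0, 0, 0.0575, 0, 0, 0, 1], [0, 0, 0.0625, 0, 0, 0, 1], [0, 0, 0.0663, 0, 0, 0, 1], [0, 0, 0.07, 0, 0, 0, 1], [0, 0, 0.0738, 0, 0, 0, 1], [0, 0, 0.0775, 0, 0, 0, 1]]

```text
time_s: 5.1
ee_pos: [0.6571, 0.0656, 0.0886]
eef_rot: [3.141, 0.001, 2.686]
force: [0.2, 0.0, -1.0]
grip_width: 0.0182
grip_force: 20.0
```

In the tool's units: 22 mm / 800 = 0.0275, 18 mm / 800 = 0.0225.

>>> arm_command:
  plan:
    - [[0, 0, 0.0075, 0, 0, 0, 1], [0, 0, 0.015, 0, 0, 0, 1], [0, 0, 0.0225, 0, 0, 0, 1], [0, 0, 0.0275, 0, 0, 0, 1], [0, 0, 0.0275, 0, 0, 0, 1]]

```text
time_s: 5.6
ee_pos: [0.6568, 0.0658, 0.0657]
eef_rot: [3.141, -0.001, 2.686]
force: [2.6, 4.0, -3.4]
grip_width: 0.0186
grip_force: 20.0
```

In the tool's units: -90 mm / 800 = -0.1125, -65 mm / 800 = -0.0813.

>>> arm_command:
  plan:
    - [[0, 0, 0, 0, 0, 0, 0.2], [0, 0, 0, 0, 0, 0, 0.2], [0, 0, 0, 0, 0, 0, 0.2], [0, 0, 0, 0, 0, 0, 0.2], [0, 0, -0.0125, 0, 0, 0, 0.2], [0, 0, -0.0375, 0, 0, 0, 0.2], [0, 0, -0.0813, 0, 0, 0, 0.2], [0, 0, -0.1125, 0, 0, 0, 0.2], [0, 0, -0.1125, 0, 0, 0, 0.2]]

```text
time_s: 6.5
ee_pos: [0.6584, 0.0656, 0.1615]
eef_rot: [3.138, 0.006, 2.686]
force: [0.6, 0.3, 0.5]
grip_width: 0.0375
grip_force: 0.0
```

```bash
python3 - <<'E'
from h import *
p,d,i=save('t2','top'); W=cloud(d,i)
m=(W[...,2]>.064)&(W[...,2]<.1)&(np.hypot(W[...,0]-.656,W[...,1]-.066)<.02); print('head',m.sum(),np.nanmean(W[m],0))
o=ctrl.get_obs(); e=o['ee_pos']; r=R.from_euler('xyz',o['eef_rot']); print(e,o['eef_rot'],o['force'],o['moment'],o['grip_width'])
c=np.array([.588,.0173]); phi=-2.6
t=np.r_[c+.065*np.array([np.cos(phi),np.sin(phi)]),.1]
print('target',t,'shift',r.inv().apply(t-e)*1000,'turn z',o['eef_rot'][2]-(phi-np.pi/2+2*np.pi))
E
```

```text
head 0 [nan nan nan]
[0.65760401 0.06555071 0.15887715] [3.13984806 0.00327053 2.68575707] [-0.52685117 -0.24477681 -0.824003  ] [-0.02291062  0.02781814 -0.04276612] 0.037330465262796965
target [ 0.53230223 -0.01620759  0.1       ] shift [  76.70876301 -128.67176575   58.40219776] turn z 0.5733680944203745<stdin>:3: RuntimeWarning: Mean of empty slice
```

In the tool's units: -129 mm / 800 = -0.1613, -120 mm / 800 = -0.15, 0.573 rad / 2 = 0.2865.

>>> arm_command:
  plan:
    - [[0.025, -0.04, 0, 0, 0, 0.07, 0.2], [0.05, -0.08, 0.0125, 0, 0, 0.14, 0.2], [0.0725, -0.12, 0.0313, 0, 0, 0.21, 0.2], [0.09, -0.15, 0.05, 0, 0, 0.2865, 0.2], [0.0963, -0.1613, 0.0625, 0, 0, 0.2865, 0.2], [0.0963, -0.1613, 0.0625, 0, 0, 0.2865, 0.2], [0.0963, -0.1613, 0.0625, 0, 0, 0.2865, 0.2]]

```text
time_s: 7.25
ee_pos: [0.5313, -0.0163, 0.1065]
eef_rot: [-3.141, -0.0, 2.113]
force: [0.4, 0.8, 1.0]
grip_width: 0.0372
grip_force: 0.0
```

```bash
python3 - <<'E'
from h import *
p,d,i=save('t3','top'); W=cloud(d,i)
m=(W[...,2]>.064)&(W[...,2]<.12)&(np.hypot(W[...,0]-.656,W[...,1]-.066)<.02); print('head',m.sum(),np.nanmean(W[m],0))
p,d,i=save('w3','wrist')
p2=cv2.imread('pics/t3.png')
c=np.zeros((384,800,3),np.uint8);c[:,:512]=p; c[:288,512:]=cv2.resize(p2[160:256,200:296],(288,288),interpolation=cv2.INTER_CUBIC);cv2.imwrite('pics/c3.png',c)
o=ctrl.get_obs(); e=o['ee_pos'];print(e,o['eef_rot'],o['force'],o['moment'])
print(proj(i,[.588-.065*.857,.0173-.065*.5155,.046]))
E
```

```text
head 71 [0.65542225 0.06635848 0.08885304]
[ 0.53167038 -0.01604667  0.10677891] [3.14111482e+00 2.80101309e-04 2.11370508e+00] [ 0.81997634 -0.07900885 -0.02004917] [-0.04668859 -0.02704899  0.01174182]
(np.float64(256.9855051397108), np.float64(210.12580207361674))
```

View pics/c3.png

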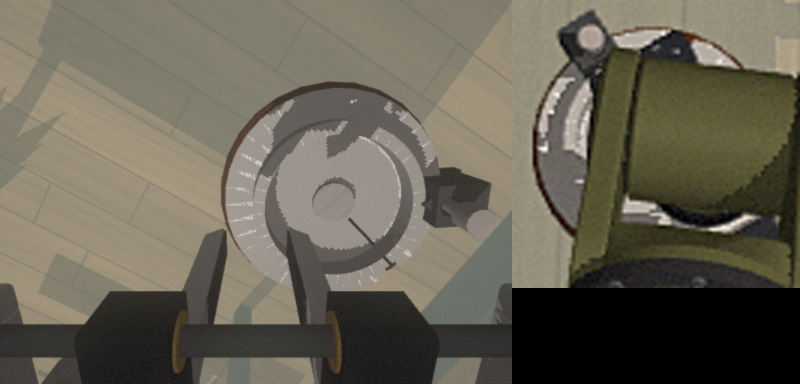

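The pin stands in the guide with its head at about 0.090, resting on the flange. I'll go down on the rim and pinch.

In the tool's units: 76 mm / 800 = 0.095, 70 mm / 800 = 0.0875.

>>> arm_command:
  plan:
    - [[0, 0, 0.0375, 0, 0, 0, 0.2], [0, 0, 0.0688, 0, 0, 0, 0.2], [0, 0, 0.0875, 0, 0, 0, 0.2], [0, 0, 0.095, 0, 0, 0, 0.2], [0, 0, 0.095, 0, 0, 0, 1], [0, 0, 0.095, 0, 0, 0, 1], [0, 0, 0.095, 0, 0, 0, 1], [0, 0, 0.095, 0, 0, 0, 1], [0, 0, 0.095, 0, 0, 0, 1], [0, 0, 0.095, 0, 0, 0, 1], [0, 0, 0.095, 0, 0, 0, 1], [0, 0, 0.095, 0, 0, 0, 1]]
  squeeze: 20

```text
time_s: 8.55
ee_pos: [0.533, -0.0155, 0.0315]
eef_rot: [3.136, 0.002, 2.113]
force: [12.5, 8.8, -5.7]
grip_width: 0.01
grip_force: 20.0
```

```bash
cat >> h.py <<'E'
C=np.array([.588,.0173])
def st():
    o=ctrl.get_obs(); e=o['ee_pos']; r=e[:2]-C; f=o['force']; m=o['moment']
    print('t %.2f'%o['time_s'],e.round(4),'yaw %.3f r %.4f phi %.3f'%(o['eef_rot'][2],np.hypot(*r),np.arctan2(r[1],r[0])),'F',f.round(2),'M',m.round(3),'w %.4f g %.1f'%(o['grip_width'],o['grip_force']))
    # torque the robot applies on wheel about its axis
    q=-(r[0]*f[1]-r[1]*f[0]); print('axis torque on wheel: force part %.3f twist %.3f'%(q,-m[2])); return o
def arc(dth,rad=.065):
    'tool-frame shift (mm) and turn for going dth (ccw) round the axis from here'
    o=ctrl.get_obs(); e=o['ee_pos']; yaw=o['eef_rot'][2]; r=e[:2]-C; out=[]
    for t in dth:
        c,s=np.cos(t),np.sin(t); w=np.array([c*r[0]-s*r[1],s*r[0]+c*r[1]])-r
        q=[np.cos(yaw)*w[0]+np.sin(yaw)*w[1], np.sin(yaw)*w[0]-np.cos(yaw)*w[1]]
        out.append([round(1000*q[0],1),round(1000*q[1],1),0,0,0,round(-t,3),1])
    print(out)
E
python3 - <<'E'
from h import *
st(); arc(np.arange(.05,.61,.05))
E
```

```text
t 8.55 [ 0.533  -0.0155  0.0315] yaw 2.113 r 0.0640 phi -2.604 F [12.52  8.82 -5.73] M [ 1.604 -2.165  0.205] w 0.0100 g 20.0
axis torque on wheel: force part 0.074 twist -0.205
[[np.float64(-3.2), np.float64(0.1), 0, 0, 0, np.float64(-0.05), 1], [np.float64(-6.4), np.float64(0.3), 0, 0, 0, np.float64(-0.1), 1], [np.float64(-9.6), np.float64(0.7), 0, 0, 0, np.float64(-0.15), 1], [np.float64(-12.7), np.float64(1.2), 0, 0, 0, np.float64(-0.2), 1], [np.float64(-15.8), np.float64(1.9), 0, 0, 0, np.float64(-0.25), 1], [np.float64(-18.9), np.float64(2.8), 0, 0, 0, np.float64(-0.3), 1], [np.float64(-22.0), np.float64(3.8), 0, 0, 0, np.float64(-0.35), 1], [np.float64(-24.9), np.float64(4.9), 0, 0, 0, np.float64(-0.4), 1], [np.float64(-27.9), np.float64(6.2), 0, 0, 0, np.float64(-0.45), 1], [np.float64(-30.7), np.float64(7.7), 0, 0, 0, np.float64(-0.5), 1], [np.float64(-33.5), np.float64(9.3), 0, 0, 0, np.float64(-0.55), 1], [np.float64(-36.2), np.float64(11.0), 0, 0, 0, np.float64(-0.6), 1]]
```

In the tool's units: -31.1 mm / 800 = -0.0389, 1.6 mm / 800 = 0.002, -0.05 rad / 2 = -0.025.

>>> arm_command:
  plan:
    - [[0, 0.0019, 0, 0, 0, 0, 1], [-0.004, 0.002, 0, 0, 0, -0.025, 1], [-0.008, 0.0023, 0, 0, 0, -0.05, 1], [-0.012, 0.0028, 0, 0, 0, -0.075, 1], [-0.016, 0.0035, 0, 0, 0, -0.1, 1], [-0.02, 0.0044, 0, 0, 0, -0.125, 1], [-0.0239, 0.0055, 0, 0, 0, -0.15, 1], [-0.0278, 0.0068, 0, 0, 0, -0.175, 1], [-0.0315, 0.0081, 0, 0, 0, -0.2, 1], [-0.0353, 0.0099, 0, 0, 0, -0.225, 1], [-0.0389, 0.0118, 0, 0, 0, -0.25, 1], [-0.0389, 0.0118, 0, 0, 0, -0.25, 1]]

```text
time_s: 9.75
ee_pos: [0.5562, -0.0375, 0.0314]
eef_rot: [3.139, 0.002, 2.615]
force: [3.0, 7.4, 2.6]
grip_width: 0.0098
grip_force: 20.0
```

```bash
sed -i 's/^C=.*/C=np.array([.5886,.018])/; s/print(out)/print(*[list(map(float,x)) for x in out],sep="\\n")/' h.py
python3 - <<'E'
from h import *
st(); arc(np.arange(.03,.19,.03))
p,d,i=save('w4','wrist')
p2,d2,i2=save('t4','top'); W=cloud(d2,i2)
m=(W[...,2]>.064)&(W[...,2]<.12)&(np.hypot(W[...,0]-.656,W[...,1]-.066)<.02); print('head',m.sum(),np.nanmean(W[m],0))
print(proj(i,[*C,.03]),proj(i,[.6567,.066,.058]))
cv2.imwrite('pics/w4c.png',cv2.resize(p[60:340,200:500],(800,747))[:600])
E
```

```text
t 9.75 [ 0.5562 -0.0375  0.0314] yaw 2.615 r 0.0643 phi -2.100 F [3.03 7.4  2.62] M [ 1.372 -0.638  0.078] w 0.0098 g 20.0
axis torque on wheel: force part 0.072 twist -0.078
[-1.9, 0.0, 0.0, 0.0, 0.0, -0.03, 1.0]
[-3.9, 0.1, 0.0, 0.0, 0.0, -0.06, 1.0]
[-5.8, 0.2, 0.0, 0.0, 0.0, -0.09, 1.0]
[-7.7, 0.4, 0.0, 0.0, 0.0, -0.12, 1.0]
[-9.6, 0.7, 0.0, 0.0, 0.0, -0.15, 1.0]
[-11.5, 1.0, 0.0, 0.0, 0.0, -0.18, 1.0]
head 70 [0.65460926 0.06627725 0.08807107]
(np.float64(357.94832038050674), np.float64(240.9616919131295)) (np.float64(497.8669249591327), np.float64(316.2133884191785))
```

View pics/w4c.png

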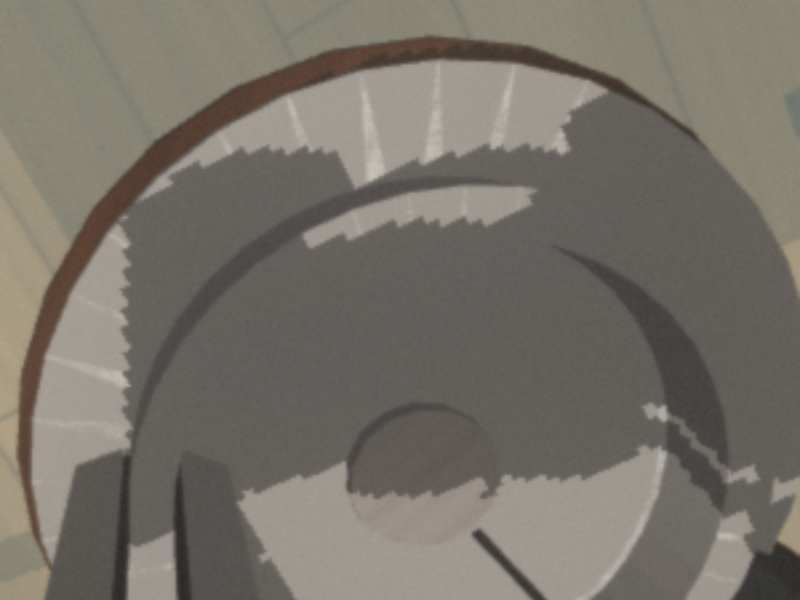

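```bash
python3 - <<'E'
from h import *
p,d,i=load('w4')
for u,v in((379.2,260.6),(402.5,284.2)):
    q=ray(i,u,v,.024)[:2]-C; print(np.hypot(*q),np.arctan2(q[1],q[0]))
h=ray(i,200+422/2.667,60+475/2.667,.03); print('hub',h)
E
```

```text
0.02467369297158014 0.2727220389770482
0.05019160010373009 0.2647662396730377
hub [0.58688923 0.01898739 0.03      ]
```

The mark is at 0.265 rad and the goal is about 0.615. I'll turn 0.25 more, then creep with a light pinch acting as a slip clutch.

In the tool's units: -15.9 mm / 800 = -0.0199, -13.4 mm / 800 = -0.0168, -0.25 rad / 2 = -0.125.

>>> arm_command:
  plan:
    - [[-0.0024, 0.0003, 0, 0, 0, -0.015, 1], [-0.0049, 0.0004, 0, 0, 0, -0.03, 1], [-0.0073, 0.0006, 0, 0, 0, -0.045, 1], [-0.0096, 0.0009, 0, 0, 0, -0.06, 1], [-0.012, 0.0013, 0, 0, 0, -0.075, 1], [-0.0144, 0.0016, 0, 0, 0, -0.09, 1], [-0.0168, 0.0021, 0, 0, 0, -0.105, 1], [-0.0199, 0.0029, 0, 0, 0, -0.125, 1], [-0.0199, 0.0029, 0, 0, 0, -0.125, 1]]
  squeeze: 20

```text
time_s: 10.75
ee_pos: [0.5708, -0.0435, 0.0314]
eef_rot: [3.14, 0.001, 2.864]
force: [1.6, 7.0, 3.0]
grip_width: 0.01
grip_force: 20.0
```

```bash
python3 - <<'E'
from h import *
st(); arc([.04,.07,.1])
E
```

```text
t 10.75 [ 0.5708 -0.0435  0.0314] yaw 2.864 r 0.0640 phi -1.853 F [1.59 7.01 2.96] M [ 1.312 -0.292  0.079] w 0.0100 g 20.0
axis torque on wheel: force part 0.028 twist -0.079
[-2.6, 0.0, 0.0, 0.0, 0.0, -0.04, 1.0]
[-4.5, 0.1, 0.0, 0.0, 0.0, -0.07, 1.0]
[-6.4, 0.3, 0.0, 0.0, 0.0, -0.1, 1.0]
```

In the tool's units: -5.1 mm / 800 = -0.0064, -2.6 mm / 800 = -0.0033, -0.064 rad / 2 = -0.032.

>>> arm_command:
  plan:
    - [[0, 0, 0, 0, 0, 0, 1], [-0.0006, 0, 0, 0, 0, -0.004, 1], [-0.0013, 0, 0, 0, 0, -0.008, 1], [-0.002, 0, 0, 0, 0, -0.012, 1], [-0.0026, 0, 0, 0, 0, -0.016, 1], [-0.0033, 0, 0, 0, 0, -0.02, 1], [-0.0039, 0, 0, 0, 0, -0.024, 1], [-0.0045, 0.0001, 0, 0, 0, -0.028, 1], [-0.0051, 0.0001, 0, 0, 0, -0.032, 1], [-0.0058, 0.0001, 0, 0, 0, -0.036, 1], [-0.0064, 0.0003, 0, 0, 0, -0.04, 1]]
  squeeze: 7

```text
time_s: 11.85
ee_pos: [0.5752, -0.0445, 0.0313]
eef_rot: [3.14, 0.001, 2.943]
force: [-1.9, 6.4, 4.6]
grip_width: 0.0099
grip_force: 7.0
```

```bash
cat >> h.py <<'E'
def head(n):
    p2,d2,i2=save(n,'top'); W=cloud(d2,i2)
    m=(W[...,2]>.064)&(W[...,2]<.12)&(np.hypot(W[...,0]-.656,W[...,1]-.066)<.02); print('head',m.sum(),np.nanmean(W[m],0))
E
python3 - <<'E'
from h import *
st(); head('t5')
E
```

```text
t 11.85 [ 0.5752 -0.0445  0.0313] yaw 2.943 r 0.0640 phi -1.782 F [-1.92  6.36  4.62] M [1.446 0.263 0.037] w 0.0099 g 7.0
axis torque on wheel: force part 0.205 twist -0.037
head 69 [0.65464824 0.06621027 0.08857516]
```

In the tool's units: -3.1 mm / 800 = -0.0039, -2.6 mm / 800 = -0.0033, -0.048 rad / 2 = -0.024.

>>> arm_command:
  plan:
    - [[-0.0006, 0, 0, 0, 0, -0.004, 1], [-0.0013, 0, 0, 0, 0, -0.008, 1], [-0.002, 0, 0, 0, 0, -0.012, 1], [-0.0026, 0, 0, 0, 0, -0.016, 1], [-0.0033, 0, 0, 0, 0, -0.02, 1], [-0.0039, 0, 0, 0, 0, -0.024, 1]]

```text
time_s: 12.5
ee_pos: [0.5783, -0.0451, 0.0313]
eef_rot: [3.14, 0.001, 2.991]
force: [-0.7, 8.9, 3.9]
grip_width: 0.0102
grip_force: 7.0
```

```bash
python3 - <<'E'
from h import *
st(); head('t6')
E
```

```text
t 12.50 [ 0.5783 -0.0451  0.0313] yaw 2.991 r 0.0640 phi -1.733 F [-0.69  8.85  3.94] M [ 1.545  0.265 -0.018] w 0.0102 g 7.0
axis torque on wheel: force part 0.135 twist 0.018
head 74 [0.65652459 0.06380748 0.08794862]
```

In the tool's units: 1 mm / 800 = 0.0013, 0.5 mm / 800 = 0.0006, 0.016 rad / 2 = 0.008.

>>> arm_command:
  plan:
    - [[0.0006, 0, 0, 0, 0, 0.004, 1], [0.0013, 0, 0, 0, 0, 0.008, 1], [0.0013, 0, 0, 0, 0, 0.008, 1], [0.0013, 0, 0, 0, 0, 0.008, 1]]

```text
time_s: 12.95
ee_pos: [0.5775, -0.045, 0.0313]
eef_rot: [3.14, 0.001, 2.975]
force: [1.6, 7.7, 2.4]
grip_width: 0.0104
grip_force: 7.0
```

```bash
python3 - <<'E'
from h import *
st(); head('t7')
p,d,i=save('s7','scene'); q=save('w7','wrist')[0]
u,v=map(int,proj(i,[.6567,.066,.07])); c=np.zeros((400,800,3),np.uint8)
c[:,:400]=cv2.resize(p[v-40:v+40,u-40:u+40],(400,400),interpolation=cv2.INTER_CUBIC); c[:300,400:]=cv2.resize(q,(400,300)); cv2.imwrite('pics/c7.png',c)
E
```

```text
t 12.95 [ 0.5775 -0.045   0.0313] yaw 2.975 r 0.0639 phi -1.745 F [1.59 7.69 2.39] M [ 1.528 -0.275  0.022] w 0.0104 g 7.0
axis torque on wheel: force part -0.015 twist -0.022
head 73 [0.65611648 0.06425001 0.0880454 ]
```

View pics/c7.png

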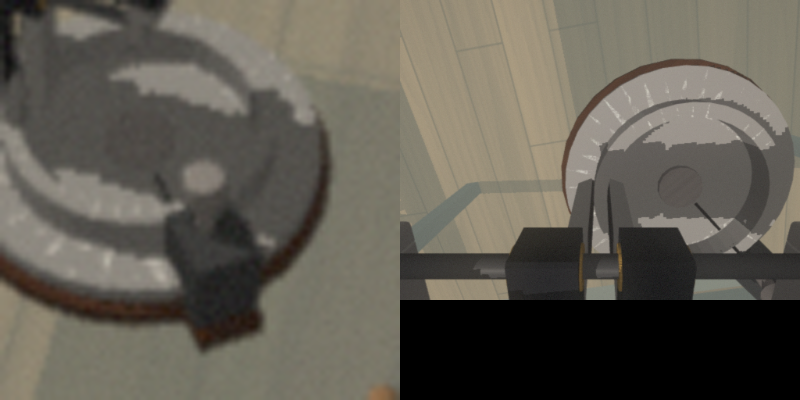

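```bash
python3 - <<'E'
from h import *
p,d,i=load('w7')
for x,y in((697,204),(725,232),(737,246)):
    q=ray(i,(x-400)*1.28,y*1.28,.024)[:2]-C; print(np.hypot(*q),np.arctan2(q[1],q[0]))
print('guide ang',np.arctan2(.066-C[1],.6567-C[0]))
c=cv2.resize(p[240:384,370:512],(592,600),interpolation=cv2.INTER_CUBIC); cv2.imwrite('pics/w7c.png',c)
for q in ([.6567,.066,.092],[.6567,.066,.058]): print(proj(i,q))
E
```

```text
0.02524849342503631 0.6616508675816966
0.06471609204438526 0.6390336406634647
0.08433000827559352 0.6205682005857298
guide ang 0.6139707907591244
(np.float64(502.5516532876471), np.float64(403.79014995933176))
(np.float64(459.92597513800837), np.float64(351.41721782125114))
```

View pics/w7c.png

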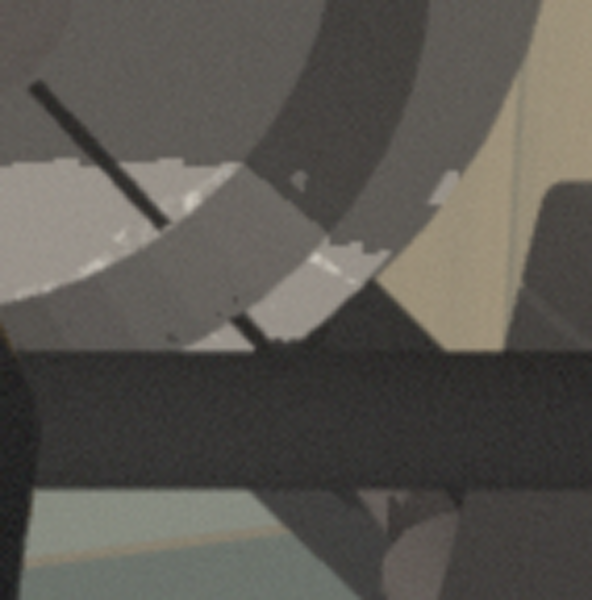

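```bash
python3 - <<'E'
from h import *
p,d,i=load('w7')
f=lambda x,y:(370+(x+.5)/4.169-.5,240+(y+.5)/4.167-.5)
for x,y,z in((38,88,.024),(165,222,.024),(240,317,.046),(265,348,.046)):
    q=ray(i,*f(x,y),z)[:2]-C; print(np.hypot(*q),np.arctan2(q[1],q[0]))
q=C.copy(); print(proj(i,[*C,.03]))
E
```

```text
0.024334919873082925 0.6429066041824352
0.058734610153731034 0.6178661882736779
0.06058145962612168 0.6135646574179328
0.06780357353023711 0.6049082857117947
(np.float64(357.5211519616763), np.float64(241.63028057846253))
```

The mark is now at 0.612, essentially at the pointer. In the first image the notch lay about 0.03 rad clockwise of the mark, so I'll continue slowly.

In the tool's units: -2.7 mm / 800 = -0.0034, -2.3 mm / 800 = -0.0029, -0.042 rad / 2 = -0.021.

>>> arm_command:
  plan:
    - [[-0.0006, 0, 0, 0, 0, -0.004, 1], [-0.0013, 0, 0, 0, 0, -0.008, 1], [-0.0019, 0, 0, 0, 0, -0.012, 1], [-0.0024, 0, 0, 0, 0, -0.015, 1], [-0.0029, 0, 0, 0, 0, -0.018, 1], [-0.0034, 0, 0, 0, 0, -0.021, 1]]

```text
time_s: 13.7
ee_pos: [0.5799, -0.0453, 0.0313]
eef_rot: [3.14, 0.001, 3.017]
force: [-1.4, 7.6, 4.5]
grip_width: 0.01
grip_force: 7.0
```

```bash
python3 - <<'E'
from h import *
st(); head('t8')
E
```

```text
t 13.70 [ 0.5799 -0.0453  0.0313] yaw 3.017 r 0.0639 phi -1.707 F [-1.39  7.63  4.49] M [1.617 0.231 0.022] w 0.0100 g 7.0
axis torque on wheel: force part 0.154 twist -0.022
head 74 [0.6563755  0.06377404 0.08790318]
```

In the tool's units: -1.9 mm / 800 = -0.0024, -1.6 mm / 800 = -0.002, -0.03 rad / 2 = -0.015.

>>> arm_command:
  plan:
    - [[-0.0005, 0, 0, 0, 0, -0.003, 1], [-0.001, 0, 0, 0, 0, -0.006, 1], [-0.0015, 0, 0, 0, 0, -0.009, 1], [-0.002, 0, 0, 0, 0, -0.012, 1], [-0.0024, 0, 0, 0, 0, -0.015, 1]]

```text
time_s: 14.25
ee_pos: [0.5818, -0.0455, 0.0313]
eef_rot: [3.14, 0.001, 3.047]
force: [-1.9, 8.7, 4.1]
grip_width: 0.01
grip_force: 7.0
```

```bash
python3 - <<'E'
from h import *
st(); head('t9')
p,d,i=save('w9','wrist')
f=lambda u,v:ray(i,u,v,.024)[:2]-C
# dark line on face: sample along arcs r=30..50mm
g=cv2.cvtColor(p,cv2.COLOR_BGR2GRAY).astype(np.float32); A=np.arange(.4,.9,.004)
for r in(.03,.036,.042,.048,.054):
    uv=np.array([proj(i,[C[0]+r*np.cos(a),C[1]+r*np.sin(a),.024]) for a in A],np.float32)
    s=cv2.remap(g,uv[:,0],uv[:,1],cv2.INTER_LINEAR).ravel(); s=cv2.GaussianBlur(s[:,None],(1,3),0).ravel(); k=s.argmin(); print(r,A[k],s[k],np.median(s))
E
```

```text
t 14.25 [ 0.5818 -0.0455  0.0313] yaw 3.047 r 0.0639 phi -1.677 F [-1.94  8.74  4.06] M [1.708 0.237 0.009] w 0.0100 g 7.0
axis torque on wheel: force part 0.183 twist -0.009
head 68 [0.65459843 0.06668988 0.07697882]
0.03 0.6960000000000003 40.760254 90.16162
0.036 0.6840000000000003 39.72168 89.79785
0.042 0.6840000000000003 42.44336 90.29297
0.048 0.6760000000000003 42.41797 91.47119
0.054 0.6760000000000003 47.246094 118.73828
```

The pin dropped by 11–12 mm (head at 0.077). I'll firm the grip and load it in small steps, aiming for an axis torque of about 1.15 N m including friction.

In the tool's units: -0.6 mm / 800 = -0.0008, -0.3 mm / 800 = -0.0004, -0.009 rad / 2 = -0.0045.

>>> arm_command:
  plan:
    - [[0, 0, 0, 0, 0, 0, 1], [0, 0, 0, 0, 0, 0, 1], [0, 0, 0, 0, 0, 0, 1], [-0.0004, 0, 0, 0, 0, -0.0025, 1], [-0.0008, 0, 0, 0, 0, -0.0045, 1], [-0.0008, 0, 0, 0, 0, -0.0045, 1]]
  squeeze: 45

```text
time_s: 14.95
ee_pos: [0.5825, -0.0456, 0.0314]
eef_rot: [3.14, 0.001, 3.056]
force: [-0.7, 9.2, 3.2]
grip_width: 0.0097
grip_force: 44.8
```

```bash
python3 -c "
from h import *
st()"
```

```text
t 14.95 [ 0.5825 -0.0456  0.0314] yaw 3.056 r 0.0639 phi -1.666 F [-0.73  9.16  3.25] M [ 1.676  0.043 -0.012] w 0.0097 g 44.8
axis torque on wheel: force part 0.102 twist 0.012
```

In the tool's units: -0.8 mm / 800 = -0.001, -0.6 mm / 800 = -0.0008, -0.012 rad / 2 = -0.006.

>>> arm_command:
  plan:
    - [[-0.0004, 0, 0, 0, 0, -0.002, 1], [-0.0008, 0, 0, 0, 0, -0.004, 1], [-0.001, 0, 0, 0, 0, -0.006, 1], [-0.001, 0, 0, 0, 0, -0.006, 1]]

```text
time_s: 15.35
ee_pos: [0.5829, -0.0456, 0.0313]
eef_rot: [3.14, -0.0, 3.068]
force: [-3.9, 8.2, 6.6]
grip_width: 0.0098
grip_force: 44.8
```

```bash
python3 -c "
from h import *
st()"
```

```text
t 15.35 [ 0.5829 -0.0456  0.0313] yaw 3.068 r 0.0639 phi -1.660 F [-3.93  8.2   6.64] M [ 1.697  0.682 -0.108] w 0.0098 g 44.8
axis torque on wheel: force part 0.297 twist 0.108
```

In the tool's units: -0.6 mm / 800 = -0.0008, -0.4 mm / 800 = -0.0005.

>>> arm_command:
  plan:
    - [[-0.0003, 0, 0, 0, 0, 0, 1], [-0.0005, 0, 0, 0, 0, 0, 1], [-0.0008, 0, 0, 0, 0, 0, 1], [-0.0008, 0, 0, 0, 0, 0, 1]]

```text
time_s: 15.75
ee_pos: [0.5831, -0.0456, 0.0313]
eef_rot: [3.14, -0.001, 3.068]
force: [-7.0, 8.9, 10.3]
grip_width: 0.0097
grip_force: 44.8
```

```bash
python3 -c "
from h import *
st()"
```

```text
t 15.75 [ 0.5831 -0.0456  0.0313] yaw 3.068 r 0.0639 phi -1.657 F [-6.99  8.93 10.3 ] M [ 1.691  1.293 -0.094] w 0.0097 g 44.8
axis torque on wheel: force part 0.494 twist 0.094
```

In the tool's units: -1.2 mm / 800 = -0.0015, -0.9 mm / 800 = -0.0011.

>>> arm_command:
  plan:
    - [[-0.0004, 0, 0, 0, 0, 0, 1], [-0.0008, 0, 0, 0, 0, 0, 1], [-0.0011, 0, 0, 0, 0, 0, 1], [-0.0015, 0, 0, 0, 0, 0, 1], [-0.0015, 0, 0, 0, 0, 0, 1]]

```text
time_s: 16.25
ee_pos: [0.5834, -0.0457, 0.0313]
eef_rot: [3.14, -0.003, 3.068]
force: [-13.9, 9.8, 14.4]
grip_width: 0.0098
grip_force: 44.9
```

```bash
python3 -c "
from h import *
st()"
```

```text
t 16.25 [ 0.5834 -0.0457  0.0313] yaw 3.068 r 0.0639 phi -1.652 F [-13.92   9.8   14.37] M [ 1.788  2.51  -0.052] w 0.0098 g 44.9
axis torque on wheel: force part 0.937 twist 0.052
```

In the tool's units: -0.3 mm / 800 = -0.0004, -0.15 mm / 800 = -0.0002.

>>> arm_command:
  plan:
    - [[-0.0002, 0, 0, 0, 0, 0, 1], [-0.0004, 0, 0, 0, 0, 0, 1], [-0.0004, 0, 0, 0, 0, 0, 1], [-0.0004, 0, 0, 0, 0, 0, 1]]

```text
time_s: 16.65
ee_pos: [0.5835, -0.0457, 0.0313]
eef_rot: [3.14, -0.004, 3.068]
force: [-15.4, 8.6, 13.7]
grip_width: 0.0097
grip_force: 44.9
```

```bash
python3 -c "
from h import *
st()"
```

```text
t 16.65 [ 0.5835 -0.0457  0.0313] yaw 3.068 r 0.0639 phi -1.650 F [-15.41   8.64  13.69] M [1.786 2.862 0.017] w 0.0097 g 44.9
axis torque on wheel: force part 1.025 twist -0.017
```

In the tool's units: -0.2 mm / 800 = -0.0003.

>>> arm_command:
  plan:
    - [[-0.0003, 0, 0, 0, 0, 0, 1], [-0.0003, 0, 0, 0, 0, 0, 1], [-0.0003, 0, 0, 0, 0, 0, 1], [-0.0003, 0, 0, 0, 0, 0, 1], [-0.0003, 0, 0, 0, 0, 0, 1], [-0.0003, 0, 0, 0, 0, 0, 1], [-0.0003, 0, 0, 0, 0, 0, 1]]

```text
time_s: 17.35
ee_pos: [0.5836, -0.0457, 0.0312]
eef_rot: [3.14, -0.004, 3.068]
force: [-16.7, 8.7, 16.2]
grip_width: 0.0101
grip_force: 44.9
```

```bash
python3 -c "
from h import *
st()"
```

```text
t 17.35 [ 0.5836 -0.0457  0.0312] yaw 3.068 r 0.0639 phi -1.649 F [-16.68   8.75  16.15] M [ 1.804  3.132 -0.049] w 0.0101 g 44.9
axis torque on wheel: force part 1.106 twist 0.049
```

The load is about 12–12.8 N. I'll hold it a little longer, then ease off.

In the tool's units: 3.3 mm / 800 = 0.0041, 2.9 mm / 800 = 0.0036, 0.025 rad / 2 = 0.0125.

>>> arm_command:
  plan:
    - [[0, 0, 0, 0, 0, 0, 1], [0, 0, 0, 0, 0, 0, 1], [0, 0, 0, 0, 0, 0, 1], [0, 0, 0, 0, 0, 0, 1], [0, 0, 0, 0, 0, 0, 1], [0.0008, 0, 0, 0, 0, 0, 1], [0.0015, 0, 0, 0, 0, 0.0025, 1], [0.0023, 0, 0, 0, 0, 0.005, 1], [0.003, 0, 0, 0, 0, 0.0075, 1], [0.0036, 0, 0, 0, 0, 0.01, 1], [0.0041, 0, 0, 0, 0, 0.0125, 1], [0.0041, 0, 0, 0, 0, 0.0125, 1]]

```text
time_s: 18.55
ee_pos: [0.5823, -0.0456, 0.0314]
eef_rot: [3.14, 0.001, 3.043]
force: [0.2, 8.6, 3.6]
grip_width: 0.0098
grip_force: 44.8
```

```bash
cat >> h.py <<'E'
def mark(n):
    p,d,i=save(n,'wrist'); g=cv2.cvtColor(p,cv2.COLOR_BGR2GRAY).astype(np.float32); A=np.arange(.4,.9,.004)
    for r in(.036,.042,.048,.054):
        uv=np.array([proj(i,[C[0]+r*np.cos(a),C[1]+r*np.sin(a),.024]) for a in A],np.float32)
        s=cv2.remap(g,uv[:,0],uv[:,1],cv2.INTER_LINEAR).ravel(); s=cv2.GaussianBlur(s[:,None],(1,3),0).ravel(); print(r,A[s.argmin()].round(3))
E
python3 -c "
from h import *
st();head('t10');mark('w10')"
```

```text
t 18.55 [ 0.5823 -0.0456  0.0314] yaw 3.043 r 0.0639 phi -1.669 F [0.2  8.6  3.58] M [ 1.637 -0.055  0.148] w 0.0098 g 44.8
axis torque on wheel: force part 0.042 twist -0.148
head 68 [0.65632596 0.06422256 0.0768025 ]
0.036 0.704
0.042 0.692
0.048 0.688
0.054 0.688
```

In the tool's units: 1.2 mm / 800 = 0.0015, 1 mm / 800 = 0.0013, 0.01 rad / 2 = 0.005.

>>> arm_command:
  plan:
    - [[0.0005, 0, 0, 0, 0, 0.0025, 1], [0.001, 0, 0, 0, 0, 0.005, 1], [0.0015, 0, 0, 0, 0, 0.0075, 1], [0.0015, 0, 0, 0, 0, 0.0075, 1], [0.0015, 0.0013, 0, 0, 0, 0.0075, 1]]

```text
time_s: 19.15
ee_pos: [0.5813, -0.0454, 0.0313]
eef_rot: [-3.142, 0.001, 3.028]
force: [-1.0, -2.9, 5.0]
grip_width: 0.0096
grip_force: 44.9
```

```bash
python3 -c "
from h import *
st();head('t11');mark('w11')"
```

```text
t 19.15 [ 0.5813 -0.0454  0.0313] yaw 3.028 r 0.0638 phi -1.686 F [-1.03 -2.87  4.95] M [-0.528  0.204  0.107] w 0.0096 g 44.9
axis torque on wheel: force part 0.044 twist -0.107
head 66 [0.65607551 0.06477101 0.07724119]
0.036 0.676
0.042 0.668
0.048 0.672
0.054 0.668
```

The mark is back to about 0.05 rad off and the pin is home. Releasing.

In the tool's units: -130 mm / 800 = -0.1625, -100 mm / 800 = -0.125.

>>> arm_command:
  plan:
    - [[0, 0, 0, 0, 0, 0, 0.6], [0, 0, 0, 0, 0, 0, 0.4], [0, 0, 0, 0, 0, 0, 0.3], [0, 0, 0, 0, 0, 0, 0.3], [0, 0, -0.0125, 0, 0, 0, 0.3], [0, 0, -0.0375, 0, 0, 0, 0.3], [0, 0, -0.075, 0, 0, 0, 0.3], [0, 0, -0.125, 0, 0, 0, 0.3], [0, 0, -0.1625, 0, 0, 0, 0.3], [0, 0, -0.1625, 0, 0, 0, 0.3], [0, 0, -0.1625, 0, 0, 0, 0.3]]

```text
time_s: 20.35
ee_pos: [0.5809, -0.0456, 0.161]
eef_rot: [-3.142, 0.001, 3.028]
force: [0.1, 0.1, -1.0]
grip_width: 0.0332
grip_force: 0.0
```

```bash
python3 -c "
from h import *
st();head('t12');mark('w12')
p,d,i=load('w12'); c=cv2.resize(p,(800,600)); cv2.imwrite('pics/w12b.png',c)"
```

```text
t 20.35 [ 0.5809 -0.0456  0.161 ] yaw 3.028 r 0.0640 phi -1.692 F [ 0.08  0.14 -0.98] M [ 0.062 -0.011  0.001] w 0.0332 g 0.0
axis torque on wheel: force part -0.004 twist -0.001
head 67 [0.65602942 0.06488349 0.07711026]
0.036 0.684
0.042 0.676
0.048 0.684
0.054 0.672
```

View pics/w12b.png

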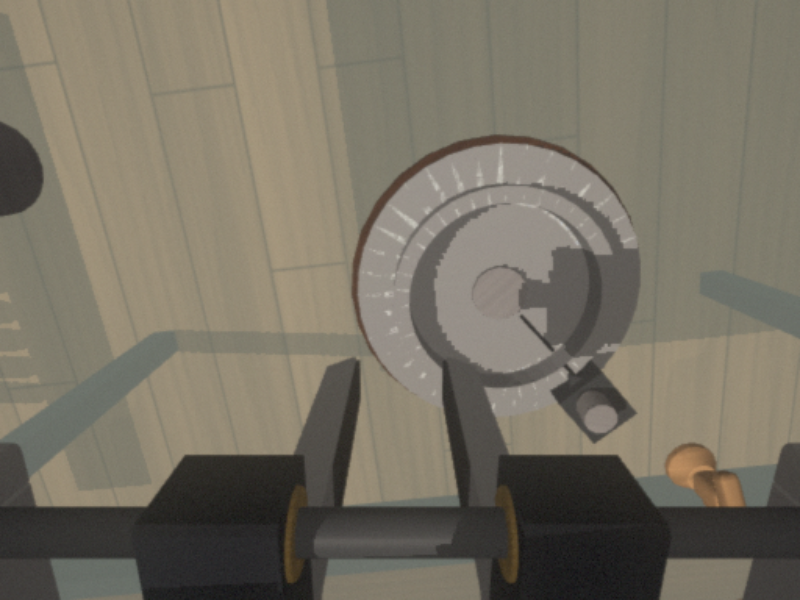

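The picture shows the pin head seated low on the block at (600,410), the mark line running to the pointer, and the gripper clear. Handing in.

```bash
python3 -c "
from station import ctrl
print(ctrl.hand_in())"
```

```text
the job is handed in; nothing more can be done
None
```

I've handed the job in with no verdict returned: the pin is home in the notch, it held an estimated 12–13 N for about a second, the mark is about 0.05 rad from the pointer, and the gripper is clear of everything.

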